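# Move three media bottles one instrument on

## Robot

A 6-joint arm with a two-finger parallel gripper is mounted at the origin on the work surface. World frame = base frame: x ahead of the robot, y to its left, z up, the work surface at z = 0. Lengths are in mm, angles in rad, forces in N, time in s.
With the tool pointing down it reaches from about 275 to 1000 mm from the base axis. Payload 8.4 kg.
Tool frame: the origin (TCP) lies at the very end of the fingers, on their centre line; the grasp point (between the pads) lies 19 mm behind it; z points along the fingers, y is the line along which they close (so a half turn about z gives the same grasp; the last joint's range is limited). The gripper opens to 85 mm and grips with 20 to 120 N. Pads are 22 mm wide; open, the fingers measure 114 mm over their backs; the gripper's body (76 mm by 85 mm) begins 54 mm behind the grasp point. The pads swing forward as they close: fully open they stand 13 mm farther back than shut.
Start: joints at [-1.13, 0.353, 1.633, -0, 1.155, -0.002], TCP at [267.793, -564.725, 231.281] pointing down, gripper open.
Joint ranges: [-2.63, 2.63], [-0.92, 2.1], [0.06, 2.66], [-1.3, 4.44], [0, 2.69], [-3.02, 3.02]. Speed limits (rad/s): [2.22, 2.22, 2.79, 3.14, 3.14, 3.14].

## Interface

Orientations are given as [roll, pitch, yaw] about the fixed x, y, z axes, in that order (R = Rz(yaw) Ry(pitch) Rx(roll)).
In Python, from rig import r, vision gives the robot as it stands. The module is installed in compiled form; this text tells all that it offers.
- The arm moves only by the tool play_rows, never from a script. Its argument "steps" is a list of rows, each an object with "delta_pos": the shift along the tool's x, y, z in cm, a list of three; "yaw": the turn about the tool's z in rad; "jaw": the opening in per cent of the stroke, from 0 (shut) to 100 (fully open). A call has exactly 8 rows; each row is the pose to reach, as a shift and turn from the pose commanded when the call began, along the tool's axes at that moment; what a row does not reach only later rows make up. A row lasts 1/10 s, in which the tool goes at most 50 mm and 8.59 degrees, less where a joint would pass 70% of its speed; a pose out of reach is approached as far as the arm can. A call with a gripper value outside its range is refused whole. The fingers move at their own pace and stop on an object; "grip_force" is the grip in N (left out, the last holds). Time passes only in rows, so rows that repeat a pose let the fingers close, or fill a call up. It gives the time, the measured TCP pose, the force, the opening and the grip force at its end, in the units of the state.
- r.sense(): the state, without advancing time (a new reading comes with each control period).
- vision.grab_frame(name): name is "scene" or "top"; returns (picture, depth): 400x640x3 uint8, red, green, blue; 400x640 float32, mm along the optical axis (not along the pixel's ray), 0 where there is no reading.
- vision.calibration(name): a dict with "mtx" (3x3 intrinsics, pixels), "extrinsics" (4x4, takes a point from camera to world coordinates). Camera axes: x right, y down, z forward; pixel columns grow to the right and rows downward; lengths in mm; the calibration is good to about 2 mm. A picture is of the moment at which its call begins. calibration takes no time and is no camera call.
- r.sign_off(): hands the job in; it is judged then, once.
Trained networks look in the newest picture that a camera, given by its name, has taken for a name from the list of things; names that differ only in an ending like _2 or _b are one class to them, and where a whole thing is asked for, a point or a joint stands for the part that bears it (a point fixed in the world has none). Each returns a list of dicts, best first, with "conf" (0 to 1); they miss things now and then, are a little off and sometimes report something else, mostly with a low value. They report only what shows in the picture. A call takes as long as a camera call. They do not tell look-alikes from the thing itself.
- vision.cut_out(camera, thing): "region" (400x640 bool, what is visible of it) and "uv" ([column, row] in pixels, amid what is visible of it).
- vision.landmark_of(camera, thing): "uv" ([column, row] in pixels: a listed point, or the origin of a listed thing).
The state is a dict: "clock": time; "qpos": joint angles; "qvel": joint speeds; "joint_efforts": joint torques, N m; "eef_pos": TCP position; "tcp_rot": TCP orientation; "contact_force": force on the tool from outside, world axes, zero at the start; "wrist_torque": the same for the moment, N m; "opening": opening from 0.0 (shut) to 1.0 (fully open); "grasp_force": force on a finger pad.
Only numpy, scipy, OpenCV 4.12 (cv2) and the standard library are available. Lean on these libraries where they do the work, as an engineer would, in place of code of your own. Each camera call takes 0.05 s, during which the arm holds its last target. There are 200 camera calls.

## Task

Move each medium bottle on to its next instrument: the blue-capped one from the balance to the magnetic stirrer, the red-capped one from the stirrer to the hot plate, and the yellow-capped one from the hot plate back to the balance for a check weighing. All three instruments are taken, so first park one of the bottles on the cork mat; at the end each bottle stands upright, let go, in the middle of its new plate. They are glass: set them down gently, keep them upright, and leave the beaker and the two Petri dishes where they are.

Things in the scene. Friction and masses are not known exactly. Their poses are not given: they have to be found in the camera images.
- bottle_blue_mid (a point): Upright closed glass bottle of pale cream medium with a blue screw cap; round, body 46 mm across from 3 to 56 mm above its foot, then a shoulder and the cap, 33 mm across, from 68 to 91 mm; 91 mm tall in all, about 130 g. This point is on its axis, half-way up (45.5 mm above its foot). Starts on the balance.
- bottle_red_mid (a point): Upright closed glass bottle of pale cream medium with a red screw cap; round, body 46 mm across from 3 to 56 mm above its foot, then a shoulder and the cap, 33 mm across, from 68 to 91 mm; 91 mm tall in all, about 130 g. This point is on its axis, half-way up (45.5 mm above its foot). Starts on the magnetic stirrer.
- bottle_yellow_mid (a point): Upright closed glass bottle of pale cream medium with a yellow screw cap; round, body 46 mm across from 3 to 56 mm above its foot, then a shoulder and the cap, 33 mm across, from 68 to 91 mm; 91 mm tall in all, about 130 g. This point is on its axis, half-way up (45.5 mm above its foot). Starts on the hot plate.
- balance: Portable laboratory balance, fixed: white case 140 mm wide and 195 mm long with a display, and a round stainless weighing pan 118 mm across. Origin on the bench right below the middle of the pan; the pan's top is 46 mm above it. Its -x axis points to the display end, z up.
- stirrer: Magnetic stirrer, fixed: blue case 122 mm wide and 160 mm long with a black knob, and a round white ceramic plate 112 mm across. Origin on the bench right below the middle of the plate; the plate's top is 48 mm above it. Its -x axis points to the knob end (knob top at 56 mm), z up.
- hotplate: Hot plate (here only a thing to stand a bottle on), fixed: grey case 138 mm wide and 190 mm long with a black knob and a red switch, and a square dark plate 120 mm by 120 mm raised on posts. Origin on the bench right below the middle of the plate; the plate's top is 78 mm above it. Its -x axis points to the knob end (knob top at 70 mm), z up.
- mat: Round cork mat, fixed, 104 mm across, free at the start. Origin on the bench below its middle; its top is 12 mm above that.
- beaker: Empty glass beaker, 72 mm across, 95 mm tall; a bystander. Origin at the middle of its underside.
- dish_pink: Closed Petri dish with pink jelly, 91 mm across, 15 mm tall; a bystander. Origin at the middle of its underside.
- dish_green: Closed Petri dish with green jelly, 91 mm across, 15 mm tall; a bystander. Origin at the middle of its underside.
Mind the look-alikes: they are no part of the job. What is meant by the mat is not orange, and is the smaller of those in its own colour. What is shaped like the part that bears bottle_yellow_mid but pink or turquoise is not meant.

How it is judged (in metres and radians):
On the way:
1. one of the bottles stands upright and let go on the cork mat (((horizontal distance between bottle_blue_mid and mat below 0.03 m and z of bottle_blue_mid in the frame of mat between 0.0515 and 0.0635 m and angle between bottle_blue_mid's own z axis and vertical below 0.1 rad and linear speed of bottle_blue below 0.02 m/s and contact force between bottle_blue and the fingers below 0.2 N) or (horizontal distance between bottle_red_mid and mat below 0.03 m and z of bottle_red_mid in the frame of mat between 0.0515 and 0.0635 m and angle between bottle_red_mid's own z axis and vertical below 0.1 rad and linear speed of bottle_red below 0.02 m/s and contact force between bottle_red and the fingers below 0.2 N) or (horizontal distance between bottle_yellow_mid and mat below 0.03 m and z of bottle_yellow_mid in the frame of mat between 0.0515 and 0.0635 m and angle between bottle_yellow_mid's own z axis and vertical below 0.1 rad and linear speed of bottle_yellow below 0.02 m/s and contact force between bottle_yellow and the fingers below 0.2 N))), for 0.2 s.
At the end, for the whole second after the job is handed in: Blue-capped bottle on the stirrer plate, red-capped bottle on the hot plate, yellow-capped bottle on the balance pan: each standing upright (within 0.1 rad) on the plate, its axis within 15 mm of the plate's middle, released and at rest (horizontal distance between bottle_blue_mid and stirrer below 0.015 m and z of bottle_blue_mid in the frame of stirrer between 0.0875 and 0.0995 m and angle between each of bottle_blue_mid, bottle_red_mid, bottle_yellow_mid's own z axis and vertical below 0.1 rad and linear speed of each of bottle_blue, bottle_red, bottle_yellow below 0.02 m/s and contact force between each of bottle_blue, bottle_red, bottle_yellow and the fingers below 0.2 N and horizontal distance between bottle_red_mid and hotplate below 0.015 m and z of bottle_red_mid in the frame of hotplate between 0.1175 and 0.1295 m and horizontal distance between bottle_yellow_mid and balance below 0.015 m and z of bottle_yellow_mid in the frame of balance between 0.0855 and 0.0975 m); the robot touches nothing.
It fails at once if a bottle is tipped by more than 0.5 rad (angle between any of bottle_blue_mid, bottle_red_mid, bottle_yellow_mid's own z axis and vertical above 0.5 rad).
It fails at once if a bottle is dropped: out of the fingers it moves faster than 0.5 m/s (a fall of more than about 12 mm) ((contact force between bottle_blue and the fingers below 0.05 N and linear speed of bottle_blue above 0.5 m/s) or (contact force between bottle_red and the fingers below 0.05 N and linear speed of bottle_red above 0.5 m/s) or (contact force between bottle_yellow and the fingers below 0.05 N and linear speed of bottle_yellow above 0.5 m/s)).
It fails at once if a bottle or the hand presses on an instrument or the mat with more than 50 N (contact force between any of balance, stirrer, hotplate, mat and anything else above 50 N).
It fails at once if the beaker or a Petri dish is pushed by more than 30 mm or tipped (distance of any of beaker, dish_pink, dish_green from where it was at the start of the episode above 0.03 m or angle between any of beaker, dish_pink, dish_green's own z axis and vertical above 0.4 rad).
It also fails if it takes over 112 s, if anything falls off the work surface, if the arm or the gripper's body presses on something with over 40 N, if the wrist force passes 120 N, or if a joint passes its speed limit or range.

## Working session

There is one attempt and no reset: what is moved stays moved. The work goes in short steps, Python scripts to look and compute and a tool call to move; the robot and the scene stay as the last step left them, time stands still between calls to the robot, and variables do not carry over. Pictures are saved under pics/ and viewed, at most 14 in all, crops included, and the job is handed in when it is done.

Besides the shell and the picture viewer there is one more tool, called after "Request:" as name([rows], argument=value, ...), one row to a line, values as JSON. play_rows: Moves the arm, as the interface text tells. Its arguments: {"type":"object","properties":{"steps":{"type":"array"},"grip_force":{"type":"number"}},"required":["steps"]}

```bash
mkdir -p pics
cat > h.py <<'E'
import numpy as np, cv2
from rig import r, vision
def world(cam,uv,depth=None,z=None):
    c=vision.calibration(cam);K=np.array(c["mtx"]);T=np.array(c["extrinsics"])
    d=np.linalg.inv(K)@np.array([uv[0],uv[1],1.0])
    if depth is not None: p=d*depth
    else:
        w=T[:3,:3]@d; s=(z-T[2,3])/w[2]; p=d*s
    return (T[:3,:3]@p+T[:3,3])
def save(n,p): cv2.imwrite("pics/"+n,p[:,:,::-1])
E
python3 - <<'E'
from h import *
for c in ("top","scene"):
    p,d=vision.grab_frame(c); save(c+"0.png",p); np.save(c+"d.npy",d)
    T=np.array(vision.calibration(c)["extrinsics"]); print(c,T.round(2).tolist())
    for t in ["bottle_blue_mid","bottle_red_mid","bottle_yellow_mid","balance","stirrer","hotplate","mat","beaker","dish_pink","dish_green"]:
        z={"balance":0,"stirrer":0,"hotplate":0,"mat":0}.get(t,0)
        for m in vision.landmark_of(c,t)[:4]:
            u=m["uv"];zz={"bottle_blue_mid":91.5,"bottle_red_mid":93.5,"bottle_yellow_mid":123.5}.get(t,0)
            print(t,round(m["conf"],2),np.round(u),world(c,u,z=zz).round(0))
print(r.sense())
E
```

```text
top [[0.01, -0.99, 0.16, 414.86], [-1.0, -0.01, 0.01, -75.47], [-0.01, -0.16, -0.99, 1316.95], [0.0, 0.0, 0.0, 1.0]]
bottle_blue_mid 0.65 [342. 224.] [ 523. -137.   92.]
bottle_red_mid 0.47 [191. 232.] [487. 354.  94.]
bottle_yellow_mid 0.7 [414. 231.] [ 501. -363.  124.]
bottle_yellow_mid 0.67 [429. 202.] [ 594. -413.  124.]
bottle_yellow_mid 0.55 [454. 234.] [ 491. -488.  123.]
balance 0.9 [343. 225.] [ 526. -146.    0.]
balance 0.62 [311. 157.] [770. -27.   0.]
balance 0.55 [338. 226.] [ 521. -127.    0.]
stirrer 0.72 [192. 231.] [497. 382.   0.]
stirrer 0.58 [198. 239.] [471. 360.   0.]
mat 0.96 [273. 156.] [770. 109.   0.]
mat 0.87 [273. 202.] [604. 103.   0.]
mat 0.75 [235. 186.] [661. 240.   0.]
beaker 0.69 [197. 178.] [687. 377.   0.]
dish_pink 0.71 [312. 158.] [767. -33.   0.]
dish_pink 0.59 [196. 178.] [689. 380.   0.]
dish_green 0.61 [402. 180.] [ 689. -352.    0.]
scene [[-0.44, 0.69, -0.57, 1371.23], [0.9, 0.35, -0.27, 292.98], [0.01, -0.63, -0.78, 1139.25], [0.0, 0.0, 0.0, 1.0]]
bottle_blue_mid 0.63 [324. 179.] [ 528. -121.   92.]
bottle_red_mid 0.87 [469. 222.] [489. 3
[... 617 characters left out ...]
pos': array([-1.13038918e+00,  3.53008848e-01,  1.63343022e+00,  1.22933338e-06,
        1.15520582e+00, -2.42377500e-03]), 'qvel': array([-6.55390042e-04, -6.57134793e-05, -9.88419651e-05,  6.34253050e-04,
        1.14217857e-04,  6.61007157e-04]), 'joint_efforts': array([ 4.28732928e-04, -6.05183744e+01, -3.42436624e+01,  1.08159225e-04,
        1.25464998e-03,  1.61500458e-05]), 'eef_pos': array([ 267.79104014, -564.70358667,  231.26248418]), 'tcp_rot': array([-3.14154042e+00, -1.25127620e-06,  4.42830428e-01]), 'contact_force': array([-0.44261262,  0.27412072, -0.45605616]), 'wrist_torque': array([ 0.00808937,  0.0235586 , -0.0317107 ]), 'grasp_force': 0.0, 'opening': 1.0012673178183378}
```

View pics/top0.png

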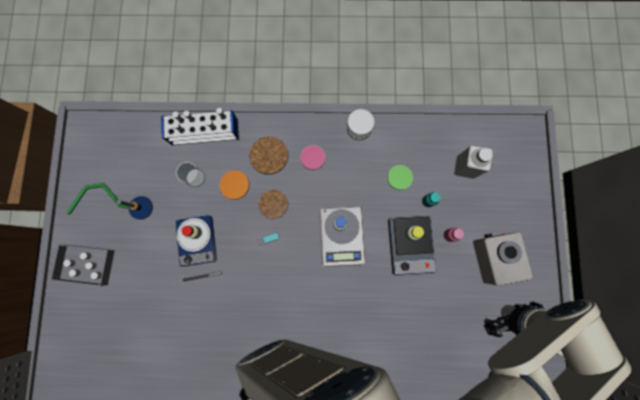

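View pics/scene0.png

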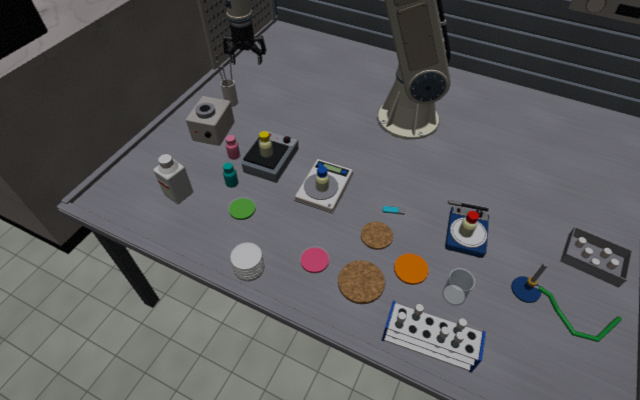

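Mat candidates in the top view are large cork (268,155), small cork (273,204) and orange (235,185). I choose the small cork. Shaped like the yellow bottle are pink (455,235), turquoise (432,199) and yellow on the hot plate (415,233). I choose the yellow-capped one.

```bash
cat > m.py <<'E'
from h import *
def cloud(c):
    p,d=vision.grab_frame(c); C=vision.calibration(c);K=np.array(C["mtx"]);T=np.array(C["extrinsics"])
    v,u=np.mgrid[:400,:640]; q=np.stack([u,v,np.ones_like(u)],-1)@np.linalg.inv(K).T*d[...,None]
    return p,d,q@T[:3,:3].T+T[:3,3]
def at(w,x,y,rad,z0,z1): return (np.hypot(w[...,0]-x,w[...,1]-y)<rad)&(w[...,2]>z0)&(w[...,2]<z1)
def rep(name,w,m):
    q=w[m][:,:2].astype(np.float32)
    if len(q)<5: print(name,"few",len(q));return
    (c,s,a)=cv2.minAreaRect(q); cc,rr=cv2.minEnclosingCircle(q)
    print(name,len(q),"mean",q.mean(0).round(1),"z",np.median(w[m][:,2]).round(1),"rect",np.round(c,1),np.round(s,1),round(a,1),"circ",np.round(cc,1),round(rr,1))
E
python3 - <<'E'
from m import *
for c in ("top","scene"):
    p,d,w=cloud(c); print(c, np.array(vision.calibration(c)["mtx"])[0,0])
    for n,x,y,z in (("blue",523,-135,137),("red",490,354,139),("yellow",495,-370,169)):
        rep(n+" cap",w,at(w,x,y,45,z-5,z+8))
    for n,x,y,z in (("balance",523,-137,46),("stirrer",490,366,48),("hot",488,-372,78),("mat",604,105,12)):
        rep(n,w,at(w,x,y,90,z-5,z+5))
    rep("case bal",w,at(w,500,-140,150,25,52)); rep("case hot",w,at(w,480,-372,130,30,68)); rep("case stir",w,at(w,480,366,130,30,52))
s=[p[80:320,150:500]]; save("crop1.png",cv2.resize(s[0],None,fx=2.2,fy=2.2))
E
```

```text
top 377.1064082327715
blue cap 88 mean [ 523.5 -130.8] z 136.8 rect [ 523.5 -131.8] [30.5 31.7] 35.8 circ [ 523.6 -130.9] 16.5
red cap 88 mean [489.8 351.6] z 139.2 rect [489.2 351.8] [32. 30.] 5.3 circ [490.4 352.3] 17.3
yellow cap 96 mean [ 493.9 -363.1] z 168.7 rect [ 493.8 -363.3] [30.5 31.3] 0.1 circ [ 494.1 -363.2] 16.8
balance 730 mean [ 514.6 -140.1] z 46.4 rect [ 521.  -139.1] [118.8 114.8] 0.8 circ [ 524.3 -130.4] 69.1
stirrer 764 mean [472.4 355.5] z 47.4 rect [471.1 357.4] [137.5 116.6] 10.0 circ [476.4 358.7] 81.2
hot 1077 mean [ 485.9 -369.5] z 78.1 rect [ 488.5 -370.7] [119.8 120.2] 4.2 circ [ 488.8 -370.3] 81.6
mat 642 mean [595.1 100.8] z 12.1 rect [596.5  97.9] [103.4 142.3] 13.0 circ [592.8  93.9] 81.6
case bal 2150 mean [ 480.9 -140.8] z 34.8 rect [ 486.7 -140.8] [194.7 140. ] 3.5 circ [ 487.2 -140.7] 116.4
case hot 1095 mean [ 423.8 -372.3] z 56.2 rect [ 480.2 -401.3] [229.5 199.7] 4.5 circ [ 479.8 -372.3] 129.5
case stir 1366 mean [459.  350.6] z 44.7 rect [463.7 357.4] [160.1 123.5] 9.5 circ [462.9 358.4] 96.6
scene 426.2744952604756
blue cap 68 mean [ 527.8 -1
[... 300 characters left out ...]
 531.8 -132.6] z 45.5 rect [ 523.5 -133.2] [111.2 115.9] 26.8 circ [ 520.9 -135.2] 59.7
stirrer 649 mean [492.  366.5] z 47.2 rect [475.4 362.3] [143.6 114.3] 9.4 circ [479.1 361.4] 81.2
hot 594 mean [ 501.6 -360.2] z 77.6 rect [ 490.2 -367. ] [125.7 121.7] 2.9 circ [ 492.3 -366.5] 82.2
mat 661 mean [600.2 104.6] z 11.6 rect [598.4 103.1] [105.5  99.5] 21.6 circ [598.9 103.8] 53.5
case bal 1398 mean [ 502.8 -129.4] z 33.8 rect [ 489.1 -137. ] [197.2 141.2] 3.1 circ [ 490.2 -135.7] 116.8
case hot 800 mean [ 480.3 -354.3] z 53.6 rect [ 464.7 -399.8] [194.9 203.8] 4.6 circ [ 465.1 -383.7] 123.8
case stir 1221 mean [485.3 361. ] z 43.9 rect [468.2 360.9] [160.3 122.7] 9.0 circ [468.9 359.9] 96.2
```

View pics/crop1.png

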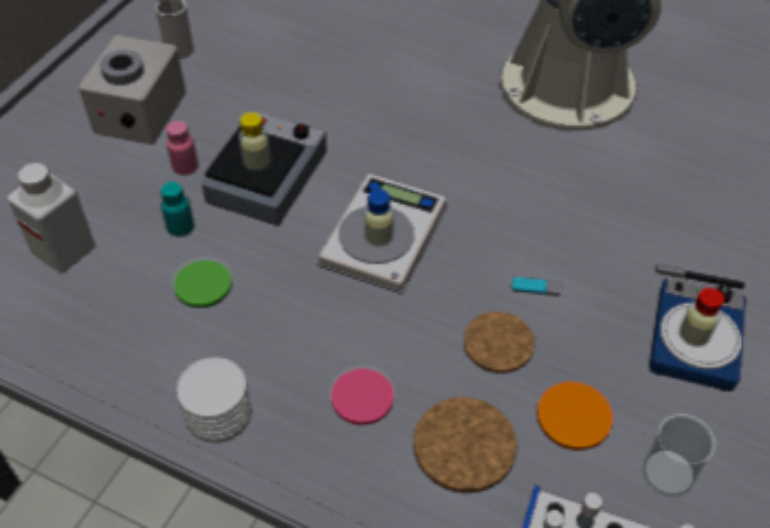

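Run:
```python
from m import *
for c in ("top","scene"):
    p,d,w=cloud(c)
    b=(p.astype(int).min(-1)>130)
    rep("stir",w,at(w,490,360,75,43,53)&b); rep("mat",w,at(w,600,102,62,8,16)); rep("bal",w,at(w,522,-136,64,44,50))
    m=(at(w,490,360,75,43,53)&b); print(p[m].mean(0))
    for n,x,y in (("dp",767,-35),("dg",690,-350)): rep(n,w,at(w,x,y,70,10,20))
```

```text
stir 559 mean [480.8 360.1] z 48.3 rect [483.9 362.6] [107.9 109.1] 45.5 circ [484.6 362.2] 55.8
mat 599 mean [595.3 100.4] z 12.1 rect [595.4 101.1] [99.4 99.2] 0.6 circ [595.4 100.6] 51.9
bal 568 mean [ 515.4 -140.2] z 46.5 rect [ 517.4 -139. ] [111.5 114.5] 0.6 circ [ 517.3 -138.7] 58.3
[180.45080501 180.48121646 182.53846154]
dp 461 mean [765.8 -35.6] z 15.0 rect [765.3 -36.3] [89.1 85.6] 0.9 circ [765.6 -35.4] 45.8
dg 486 mean [ 697.  -345.4] z 14.9 rect [ 696.7 -345.5] [87.5 89.6] 0.3 circ [ 696.8 -345.4] 45.8
stir 491 mean [498.  367.4] z 47.9 rect [491.9 363.9] [ 99.6 109.3] 5.4 circ [487.7 363.7] 55.4
mat 626 mean [600.1 104.8] z 11.6 rect [599.8 104. ] [101.9 100.8] 55.5 circ [599.1 103.8] 52.6
bal 354 mean [ 531.2 -131.4] z 46.5 rect [ 526.4 -134.3] [106.2 116.5] 15.7 circ [ 522.3 -135.5] 59.6
[162.76578411 162.73523422 164.9185336 ]
dp 597 mean [769.1 -32. ] z 14.8 rect [769.  -32.1] [89.6 90. ] 75.9 circ [769.1 -34.2] 47.5
dg 461 mean [ 700.1 -341.1] z 14.4 rect [ 698.9 -342.1] [89.9 91. ] 3.6 circ [ 697.1 -341.2] 47.7
```

Request:
play_rows([
  {"delta_pos": [2,-1.4,-0.5],"yaw": 0.05,"jaw": 80},
  {"delta_pos": [5,-3.4,-1],"yaw": 0.1,"jaw": 80},
  {"delta_pos": [9,-6.1,-2],"yaw": 0.2,"jaw": 80},
  {"delta_pos": [13,-8.8,-2.9],"yaw": 0.3,"jaw": 80},
  {"delta_pos": [17,-11.5,-2.9],"yaw": 0.4,"jaw": 80},
  {"delta_pos": [21,-14.2,-2.9],"yaw": 0.4428,"jaw": 80},
  {"delta_pos": [25,-16.9,-2.9],"yaw": 0.4428,"jaw": 80},
  {"delta_pos": [29,-19.6,-2.9],"yaw": 0.4428,"jaw": 80},
], grip_force=30)

```text
clock: 2.1
eef_pos: [446.6, -261.6, 260.6]
tcp_rot: [3.141, -0.001, -0.0]
contact_force: [1.0, -0.3, -0.1]
opening: 0.796
grasp_force: 0.0
```

Request:
play_rows([
  {"delta_pos": [2.0,-3.3,1],"yaw": 0,"jaw": 80},
  {"delta_pos": [4.5,-7.5,2.5],"yaw": 0,"jaw": 80},
  {"delta_pos": [6.6,-11.1,4],"yaw": 0,"jaw": 80},
  {"delta_pos": [7.8,-13.1,6],"yaw": 0,"jaw": 80},
  {"delta_pos": [7.9,-13.3,9],"yaw": 0,"jaw": 80},
  {"delta_pos": [7.9,-13.3,12],"yaw": 0,"jaw": 80},
  {"delta_pos": [7.9,-13.3,14.5],"yaw": 0,"jaw": 80},
  {"delta_pos": [7.9,-13.3,15.5],"yaw": 0,"jaw": 80},
])

```text
clock: 2.9
eef_pos: [523.6, -129.9, 103.1]
tcp_rot: [-3.141, 0.003, 0.0]
contact_force: [0.5, -0.2, 0.8]
opening: 0.797
grasp_force: 0.0
```

Request:
play_rows([
  {"delta_pos": [0,0,0],"yaw": 0,"jaw": 80},
  {"delta_pos": [0,0,0],"yaw": 0,"jaw": 60},
  {"delta_pos": [0,0,0],"yaw": 0,"jaw": 50},
  {"delta_pos": [0,0,0],"yaw": 0,"jaw": 44},
  {"delta_pos": [0,0,0],"yaw": 0,"jaw": 40},
  {"delta_pos": [0,0,0],"yaw": 0,"jaw": 36},
  {"delta_pos": [0,0,0],"yaw": 0,"jaw": 25},
  {"delta_pos": [0,0,0],"yaw": 0,"jaw": 20},
])

```text
clock: 3.7
eef_pos: [526.4, -130.2, 107.7]
tcp_rot: [3.142, -0.004, -0.0]
contact_force: [-1.1, 4.1, 14.3]
opening: 0.411
grasp_force: 24.1
```

Run:
```python
from m import *
p,d,w=cloud("scene"); save("g1.png",cv2.resize(p[100:260,240:420],None,fx=3,fy=3)); s=r.sense(); print(s["eef_pos"],s["opening"],s["grasp_force"])
```

```text
[ 526.44249156 -130.22984487  107.73603723] 0.4116264187935944 24.145457419508602
```

View pics/g1.png

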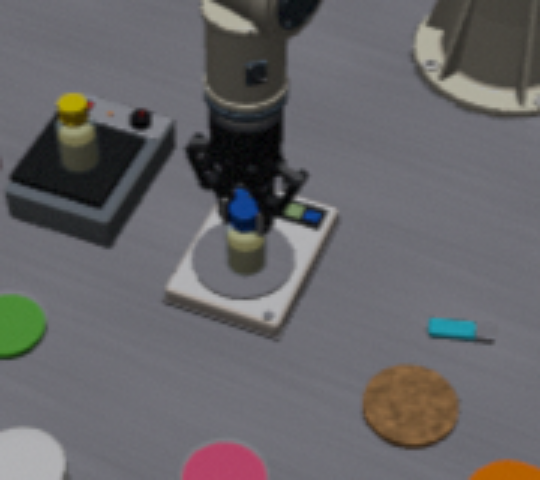

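Request:
play_rows([
  {"delta_pos": [0,0,-0.3],"yaw": 0,"jaw": 20},
  {"delta_pos": [0,0,-1.2],"yaw": 0,"jaw": 20},
  {"delta_pos": [0,0,-2.8],"yaw": 0,"jaw": 20},
  {"delta_pos": [0.3,-1,-4.5],"yaw": 0,"jaw": 20},
  {"delta_pos": [1,-3.3,-6],"yaw": 0,"jaw": 20},
  {"delta_pos": [2,-6.5,-7],"yaw": 0,"jaw": 20},
  {"delta_pos": [3.2,-10.3,-7],"yaw": 0,"jaw": 20},
  {"delta_pos": [4.4,-14.3,-7],"yaw": 0,"jaw": 20},
])

```text
clock: 4.55
eef_pos: [569.6, 13.5, 176.8]
tcp_rot: [3.141, -0.002, -0.001]
contact_force: [0.1, -0.9, -0.8]
opening: 0.379
grasp_force: 34.8
```

Request:
play_rows([
  {"delta_pos": [1.1,-3.6,0],"yaw": 0,"jaw": 20},
  {"delta_pos": [2.0,-6.6,0.2],"yaw": 0,"jaw": 20},
  {"delta_pos": [2.6,-8.4,1],"yaw": 0,"jaw": 20},
  {"delta_pos": [2.75,-8.9,3],"yaw": 0,"jaw": 20},
  {"delta_pos": [2.75,-8.9,5],"yaw": 0,"jaw": 20},
  {"delta_pos": [2.75,-8.9,7],"yaw": 0,"jaw": 20},
  {"delta_pos": [2.75,-8.9,8.4],"yaw": 0,"jaw": 20},
  {"delta_pos": [2.75,-8.9,9],"yaw": 0,"jaw": 20},
])

```text
clock: 5.35
eef_pos: [595.5, 101.0, 83.8]
tcp_rot: [3.141, 0.002, -0.0]
contact_force: [-0.3, -0.5, -0.8]
opening: 0.381
grasp_force: 34.8
```

Run:
```python
from m import *
p,d,w=cloud("scene"); save("g2.png",cv2.resize(p[160:300,300:460],None,fx=3,fy=3)); s=r.sense(); print(s["eef_pos"],s["opening"],s["grasp_force"],s["contact_force"])
```

```text
[595.45286293 101.06149837  83.6435576 ] 0.37724071633405515 34.806552085792646 [ 1.52178372e-03 -6.96313462e-02 -1.61246122e+00]
```

View pics/g2.png

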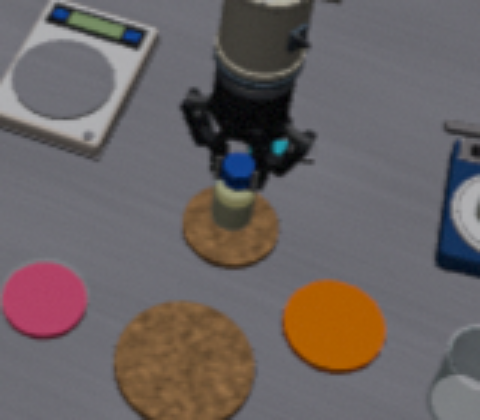

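Request:
play_rows([
  {"delta_pos": [0,0,0.2],"yaw": 0,"jaw": 20},
  {"delta_pos": [0,0,0.4],"yaw": 0,"jaw": 20},
  {"delta_pos": [0,0,0.6],"yaw": 0,"jaw": 20},
  {"delta_pos": [0,0,0.7],"yaw": 0,"jaw": 20},
  {"delta_pos": [0,0,0.8],"yaw": 0,"jaw": 20},
  {"delta_pos": [0,0,0.9],"yaw": 0,"jaw": 20},
  {"delta_pos": [0,0,1.0],"yaw": 0,"jaw": 20},
  {"delta_pos": [0,0,1.0],"yaw": 0,"jaw": 20},
])

```text
clock: 6.2
eef_pos: [596.4, 101.7, 75.4]
tcp_rot: [-3.142, -0.0, 0.0]
contact_force: [-0.2, -0.2, 0.5]
opening: 0.377
grasp_force: 35.0
```

Request:
play_rows([
  {"delta_pos": [0,0,0.1],"yaw": 0,"jaw": 20},
  {"delta_pos": [0,0,0.15],"yaw": 0,"jaw": 20},
  {"delta_pos": [0,0,0.2],"yaw": 0,"jaw": 20},
  {"delta_pos": [0,0,0.25],"yaw": 0,"jaw": 20},
  {"delta_pos": [0,0,0.3],"yaw": 0,"jaw": 20},
  {"delta_pos": [0,0,0.3],"yaw": 0,"jaw": 20},
  {"delta_pos": [0,0,0.3],"yaw": 0,"jaw": 20},
  {"delta_pos": [0,0,0.3],"yaw": 0,"jaw": 20},
])

```text
clock: 7.0
eef_pos: [597.1, 101.7, 75.3]
tcp_rot: [-3.141, -0.002, -0.0]
contact_force: [-8.5, -0.8, 28.2]
opening: 0.374
grasp_force: 40.3
```

Request:
play_rows([
  {"delta_pos": [0,0,0],"yaw": 0,"jaw": 38},
  {"delta_pos": [0,0,-0.1],"yaw": 0,"jaw": 45},
  {"delta_pos": [0,0,-0.2],"yaw": 0,"jaw": 60},
  {"delta_pos": [0,0,-0.2],"yaw": 0,"jaw": 80},
  {"delta_pos": [0,0,-0.2],"yaw": 0,"jaw": 80},
  {"delta_pos": [0,0,-1],"yaw": 0,"jaw": 80},
  {"delta_pos": [0,0,-3],"yaw": 0,"jaw": 80},
  {"delta_pos": [0,0,-7],"yaw": 0,"jaw": 80},
])

```text
clock: 7.8
eef_pos: [594.3, 101.3, 140.7]
tcp_rot: [3.141, 0.006, 0.0]
contact_force: [0.2, 0.6, 0.0]
opening: 0.798
grasp_force: 0.0
```

Run:
```python
from m import *
for c in ("top","scene"):
    p,d,w=cloud(c); rep("blue",w,at(w,597,102,45,98,108));rep("bal",w,at(w,522,-136,64,43,52))
save("g3.png",cv2.resize(p[160:300,300:460],None,fx=3,fy=3)); s=r.sense(); print(s["eef_pos"],s["opening"],s["grasp_force"],s["contact_force"])
```

```text
blue few 0
bal 833 mean [ 517.7 -138.9] z 46.7 rect [ 519.  -139.1] [114.5 114.6] 0.8 circ [ 517.8 -138.7] 58.5
blue 79 mean [598.  102.8] z 101.9 rect [596.9 102.7] [32.4 34.5] 77.5 circ [597.6 104.1] 18.1
bal 617 mean [ 522.9 -135. ] z 46.0 rect [ 522.1 -135.6] [117.7 113.4] 4.3 circ [ 521.4 -136.2] 60.2
[599.46414156 102.14993404 147.40676674] 0.802552469915294 0.0 [ 0.52397274  0.50251927 -0.37893356]
```

View pics/g3.png

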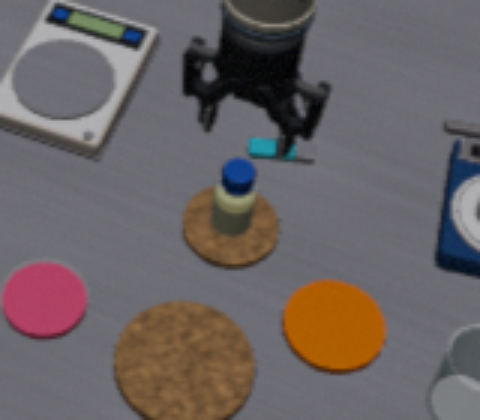

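Request:
play_rows([
  {"delta_pos": [-0.2,1,-3],"yaw": 0,"jaw": 80},
  {"delta_pos": [-0.9,4,-6],"yaw": 0,"jaw": 80},
  {"delta_pos": [-1.8,8.3,-8.5],"yaw": 0,"jaw": 80},
  {"delta_pos": [-2.8,12.8,-9],"yaw": 0,"jaw": 80},
  {"delta_pos": [-3.8,17.4,-9],"yaw": 0,"jaw": 80},
  {"delta_pos": [-4.8,22,-9],"yaw": 0,"jaw": 80},
  {"delta_pos": [-5.8,26.6,-9],"yaw": 0,"jaw": 80},
  {"delta_pos": [-6.8,31.2,-9],"yaw": 0,"jaw": 80},
])

```text
clock: 8.7
eef_pos: [527.7, -212.1, 232.6]
tcp_rot: [3.141, -0.0, 0.0]
contact_force: [0.5, -0.3, -0.2]
opening: 0.799
grasp_force: 0.0
```

Request:
play_rows([
  {"delta_pos": [-1,4.6,0],"yaw": 0,"jaw": 80},
  {"delta_pos": [-2,9,0],"yaw": 0,"jaw": 80},
  {"delta_pos": [-2.8,12.6,0],"yaw": 0,"jaw": 80},
  {"delta_pos": [-3.2,14.6,0],"yaw": 0,"jaw": 80},
  {"delta_pos": [-3.3,15.1,1.5],"yaw": 0,"jaw": 80},
  {"delta_pos": [-3.3,15.1,3.5],"yaw": 0,"jaw": 80},
  {"delta_pos": [-3.3,15.1,5],"yaw": 0,"jaw": 80},
  {"delta_pos": [-3.3,15.1,5.5],"yaw": 0,"jaw": 80},
])

```text
clock: 9.5
eef_pos: [494.4, -359.7, 174.7]
tcp_rot: [-3.139, 0.003, 0.001]
contact_force: [0.2, 0.5, 0.3]
opening: 0.795
grasp_force: 0.0
```

Run:
```python
from m import *
p,d,w=cloud("scene"); save("g4.png",cv2.resize(p[80:220,180:340],None,fx=3,fy=3)); s=r.sense(); print(s["eef_pos"],s["opening"],s["contact_force"])
```

```text
[ 494.64327801 -359.84281151  174.9433637 ] 0.7994646291743757 [-0.180277    0.54715346  0.96680136]
```

View pics/g4.png

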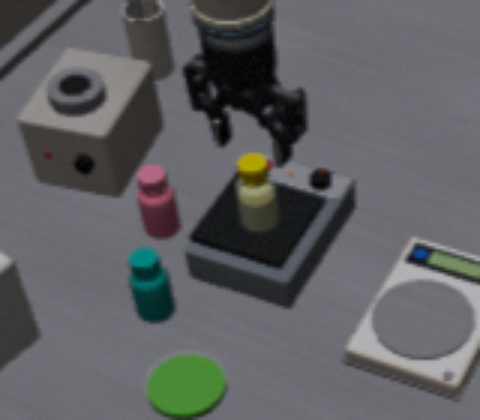

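Request:
play_rows([
  {"delta_pos": [0,0,1.5],"yaw": 0,"jaw": 80},
  {"delta_pos": [0,0,3],"yaw": 0,"jaw": 80},
  {"delta_pos": [0,0,3.6],"yaw": 0,"jaw": 70},
  {"delta_pos": [0,0,3.6],"yaw": 0,"jaw": 55},
  {"delta_pos": [0,0,3.6],"yaw": 0,"jaw": 45},
  {"delta_pos": [0,0,3.6],"yaw": 0,"jaw": 40},
  {"delta_pos": [0,0,3.6],"yaw": 0,"jaw": 30},
  {"delta_pos": [0,0,3.6],"yaw": 0,"jaw": 20},
])

```text
clock: 10.35
eef_pos: [495.7, -361.8, 142.1]
tcp_rot: [3.141, -0.001, -0.0]
contact_force: [-1.5, -1.1, 3.8]
opening: 0.374
grasp_force: 29.2
```

Request:
play_rows([
  {"delta_pos": [0,0,0],"yaw": 0,"jaw": 20},
  {"delta_pos": [0,0,-0.3],"yaw": 0,"jaw": 20},
  {"delta_pos": [0,0,-1],"yaw": 0,"jaw": 20},
  {"delta_pos": [0,0,-2.2],"yaw": 0,"jaw": 20},
  {"delta_pos": [0,0,-3.6],"yaw": 0,"jaw": 20},
  {"delta_pos": [0.2,-1,-4.6],"yaw": 0,"jaw": 20},
  {"delta_pos": [0.5,-4,-5],"yaw": 0,"jaw": 20},
  {"delta_pos": [0.9,-8,-5],"yaw": 0,"jaw": 20},
])

```text
clock: 11.15
eef_pos: [505.1, -281.4, 193.0]
tcp_rot: [3.14, -0.002, -0.002]
contact_force: [0.2, 0.9, -1.8]
opening: 0.374
grasp_force: 29.1
```

Request:
play_rows([
  {"delta_pos": [0.4,-4,0],"yaw": 0,"jaw": 20},
  {"delta_pos": [0.9,-8,0],"yaw": 0,"jaw": 20},
  {"delta_pos": [1.3,-11.5,0],"yaw": 0,"jaw": 20},
  {"delta_pos": [1.55,-13.9,0.5],"yaw": 0,"jaw": 20},
  {"delta_pos": [1.6,-14.5,2],"yaw": 0,"jaw": 20},
  {"delta_pos": [1.6,-14.5,4.2],"yaw": 0,"jaw": 20},
  {"delta_pos": [1.6,-14.5,6.2],"yaw": 0,"jaw": 20},
  {"delta_pos": [1.6,-14.5,7.2],"yaw": 0,"jaw": 20},
])

```text
clock: 11.95
eef_pos: [519.7, -135.5, 118.6]
tcp_rot: [-3.141, 0.001, 0.001]
contact_force: [0.4, -0.3, -1.6]
opening: 0.378
grasp_force: 29.2
```

Request:
play_rows([
  {"delta_pos": [0,0,0.2],"yaw": 0,"jaw": 20},
  {"delta_pos": [0,0,0.35],"yaw": 0,"jaw": 20},
  {"delta_pos": [0,0,0.5],"yaw": 0,"jaw": 20},
  {"delta_pos": [0,0,0.6],"yaw": 0,"jaw": 20},
  {"delta_pos": [0,0,0.7],"yaw": 0,"jaw": 20},
  {"delta_pos": [0,0,0.8],"yaw": 0,"jaw": 20},
  {"delta_pos": [0,0,0.85],"yaw": 0,"jaw": 20},
  {"delta_pos": [0,0,0.85],"yaw": 0,"jaw": 20},
])

```text
clock: 12.75
eef_pos: [520.3, -136.4, 110.8]
tcp_rot: [-3.142, 0.0, -0.0]
contact_force: [0.5, -0.7, -1.1]
opening: 0.373
grasp_force: 29.2
```

Run:
```python
from m import *
p,d,w=cloud("scene"); save("g5.png",cv2.resize(p[100:260,240:420],None,fx=3,fy=3)); s=r.sense(); print(s["eef_pos"],s["opening"],s["contact_force"])
```

```text
[ 520.37492911 -136.39000232  110.78105491] 0.3732019517572466 [-0.25387764  0.25096026 -0.79023485]
```

View pics/g5.png

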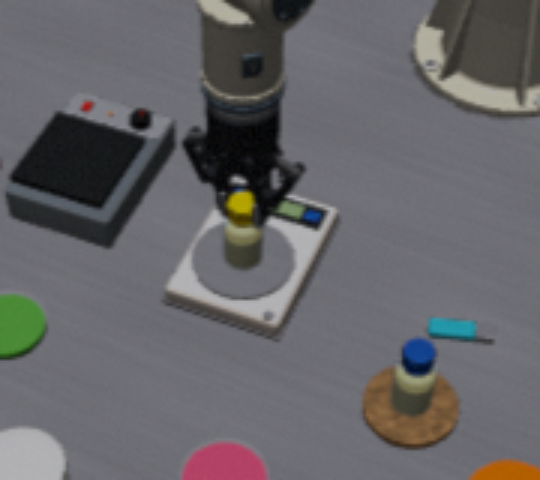

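Request:
play_rows([
  {"delta_pos": [0,0,0.05],"yaw": 0,"jaw": 20},
  {"delta_pos": [0,0,0.1],"yaw": 0,"jaw": 20},
  {"delta_pos": [0,0,0.15],"yaw": 0,"jaw": 20},
  {"delta_pos": [0,0,0.15],"yaw": 0,"jaw": 20},
  {"delta_pos": [0,0,0.15],"yaw": 0,"jaw": 36},
  {"delta_pos": [0,0,0.1],"yaw": 0,"jaw": 42},
  {"delta_pos": [0,0,0.1],"yaw": 0,"jaw": 60},
  {"delta_pos": [0,0,0.1],"yaw": 0,"jaw": 80},
])

```text
clock: 13.6
eef_pos: [520.4, -136.4, 109.7]
tcp_rot: [3.142, -0.0, 0.0]
contact_force: [0.2, -0.6, -0.5]
opening: 0.748
grasp_force: 0.0
```

Request:
play_rows([
  {"delta_pos": [0,0,0],"yaw": 0,"jaw": 80},
  {"delta_pos": [0,0,-1],"yaw": 0,"jaw": 80},
  {"delta_pos": [0,0,-3],"yaw": 0,"jaw": 80},
  {"delta_pos": [0,0,-6],"yaw": 0,"jaw": 80},
  {"delta_pos": [0,-2,-9],"yaw": 0,"jaw": 80},
  {"delta_pos": [-0.3,-6,-11],"yaw": 0,"jaw": 80},
  {"delta_pos": [-0.6,-10.5,-11],"yaw": 0,"jaw": 80},
  {"delta_pos": [-0.9,-15,-11],"yaw": 0,"jaw": 80},
])

```text
clock: 14.4
eef_pos: [511.7, 14.9, 221.6]
tcp_rot: [-3.141, -0.003, -0.001]
contact_force: [0.0, 0.4, 0.3]
opening: 0.803
grasp_force: 0.0
```

Run:
```python
from m import *
for c in ("top","scene"):
    p,d,w=cloud(c); rep("yel",w,at(w,520,-136,45,132,145));rep("red",w,at(w,492,354,45,134,147));rep("bal",w,at(w,520,-136,64,44,50))
s=r.sense(); print(s["eef_pos"],s["opening"],s["contact_force"])
```

```text
yel 88 mean [ 518.8 -138.5] z 136.6 rect [ 519.2 -137.7] [31.5 28.8] 89.2 circ [ 519.  -138.3] 16.9
red 90 mean [489.7 350.7] z 139.1 rect [489. 351.] [31.3 32.5] 0.0 circ [490.2 351. ] 17.0
bal 562 mean [ 515.1 -138.8] z 46.6 rect [ 519.1 -139. ] [114.8 114.4] 0.7 circ [ 517.9 -138.7] 58.7
yel 67 mean [ 523.  -134.9] z 135.9 rect [ 521.5 -135.8] [34.1 29.2] 26.2 circ [ 521.1 -135.1] 18.0
red 82 mean [494.8 355.2] z 137.5 rect [494.3 355.7] [29.3 32.2] 36.3 circ [493.2 355.1] 17.3
bal 362 mean [ 529.9 -129.8] z 46.3 rect [ 525.8 -131.8] [109.9 115.3] 32.2 circ [ 522.  -133.9] 59.3
[510.95711909  17.84590777 220.82637629] 0.7985811292478964 [ 0.8063444  -0.66414413 -0.77579938]
```

Request:
play_rows([
  {"delta_pos": [-0.2,-4,0],"yaw": 0,"jaw": 80},
  {"delta_pos": [-0.5,-8.5,0],"yaw": 0,"jaw": 80},
  {"delta_pos": [-0.8,-13,0],"yaw": 0,"jaw": 80},
  {"delta_pos": [-1,-17.5,0],"yaw": 0,"jaw": 80},
  {"delta_pos": [-1.3,-22,0],"yaw": 0,"jaw": 80},
  {"delta_pos": [-1.5,-26.5,0],"yaw": 0,"jaw": 80},
  {"delta_pos": [-1.8,-30.5,0.5],"yaw": 0,"jaw": 80},
  {"delta_pos": [-1.95,-33,1.5],"yaw": 0,"jaw": 80},
])

```text
clock: 15.3
eef_pos: [492.2, 346.4, 205.9]
tcp_rot: [-3.14, -0.002, 0.001]
contact_force: [0.0, -0.3, 0.1]
opening: 0.802
grasp_force: 0.0
```

Request:
play_rows([
  {"delta_pos": [0,-0.9,0.5],"yaw": 0,"jaw": 80},
  {"delta_pos": [0,-0.9,2],"yaw": 0,"jaw": 80},
  {"delta_pos": [0,-0.9,4],"yaw": 0,"jaw": 80},
  {"delta_pos": [0,-0.9,5],"yaw": 0,"jaw": 80},
  {"delta_pos": [0,-0.9,5.5],"yaw": 0,"jaw": 80},
  {"delta_pos": [0,-0.9,5.5],"yaw": 0,"jaw": 80},
  {"delta_pos": [0,-0.9,5.5],"yaw": 0,"jaw": 80},
  {"delta_pos": [0,-0.9,5.5],"yaw": 0,"jaw": 80},
])

```text
clock: 16.1
eef_pos: [492.4, 352.7, 150.6]
tcp_rot: [-3.141, -0.001, -0.0]
contact_force: [0.1, -0.6, -0.1]
opening: 0.802
grasp_force: 0.0
```

Run:
```python
from m import *
p,d,w=cloud("scene"); save("g6.png",cv2.resize(p[140:300,390:570],None,fx=3,fy=3)); s=r.sense(); print(s["eef_pos"],s["qpos"],s["contact_force"])
```

```text
[492.3047128  352.79522238 150.61819882] [ 6.19321902e-01  4.08501666e-01  1.74811866e+00 -1.12811804e-05
  9.83636712e-01  2.19024500e+00] [-0.15099876 -0.3770735  -0.4222661 ]
```

View pics/g6.png

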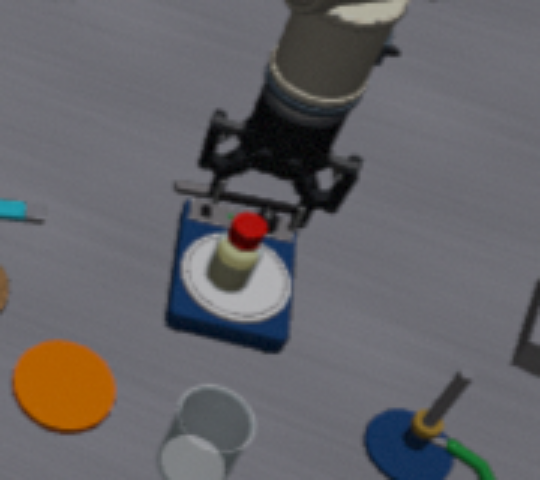

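Request:
play_rows([
  {"delta_pos": [0,0,1.5],"yaw": 0,"jaw": 80},
  {"delta_pos": [0,0,3],"yaw": 0,"jaw": 80},
  {"delta_pos": [0,0,3.9],"yaw": 0,"jaw": 70},
  {"delta_pos": [0,0,3.9],"yaw": 0,"jaw": 55},
  {"delta_pos": [0,0,3.9],"yaw": 0,"jaw": 45},
  {"delta_pos": [0,0,3.9],"yaw": 0,"jaw": 40},
  {"delta_pos": [0,0,3.9],"yaw": 0,"jaw": 30},
  {"delta_pos": [0,0,3.9],"yaw": 0,"jaw": 20},
])

```text
clock: 16.95
eef_pos: [492.4, 353.3, 111.7]
tcp_rot: [-3.14, -0.001, -0.0]
contact_force: [-0.6, 2.1, 4.1]
opening: 0.373
grasp_force: 30.2
```

Request:
play_rows([
  {"delta_pos": [0,0,0],"yaw": 0,"jaw": 20},
  {"delta_pos": [0,0,-0.3],"yaw": 0,"jaw": 20},
  {"delta_pos": [0,0,-1.2],"yaw": 0,"jaw": 20},
  {"delta_pos": [0,0,-3],"yaw": 0,"jaw": 20},
  {"delta_pos": [0,0,-5.5],"yaw": 0,"jaw": 20},
  {"delta_pos": [0,1,-8.5],"yaw": 0,"jaw": 20},
  {"delta_pos": [0,3.5,-11.5],"yaw": 0,"jaw": 20},
  {"delta_pos": [0,7,-13],"yaw": 0,"jaw": 20},
])

```text
clock: 17.75
eef_pos: [492.6, 283.0, 243.7]
tcp_rot: [-3.14, -0.003, 0.002]
contact_force: [1.1, -0.6, -1.8]
opening: 0.375
grasp_force: 29.8
```

Request:
play_rows([
  {"delta_pos": [0,3.8,0],"yaw": 0,"jaw": 20},
  {"delta_pos": [0,8,0],"yaw": 0,"jaw": 20},
  {"delta_pos": [0,12.3,0],"yaw": 0,"jaw": 20},
  {"delta_pos": [0,16.6,0],"yaw": 0,"jaw": 20},
  {"delta_pos": [0,20.9,0],"yaw": 0,"jaw": 20},
  {"delta_pos": [0,25.2,0],"yaw": 0,"jaw": 20},
  {"delta_pos": [0,29.5,0],"yaw": 0,"jaw": 20},
  {"delta_pos": [0,33.8,0],"yaw": 0,"jaw": 20},
])

```text
clock: 18.55
eef_pos: [491.1, -57.3, 241.2]
tcp_rot: [3.141, 0.0, -0.0]
contact_force: [0.3, 0.4, -1.1]
opening: 0.374
grasp_force: 29.8
```

Request:
play_rows([
  {"delta_pos": [0,4.3,0],"yaw": 0,"jaw": 20},
  {"delta_pos": [0,8.6,0],"yaw": 0,"jaw": 20},
  {"delta_pos": [0,12.9,0],"yaw": 0,"jaw": 20},
  {"delta_pos": [0,17.2,0],"yaw": 0,"jaw": 20},
  {"delta_pos": [0,21.5,0],"yaw": 0,"jaw": 20},
  {"delta_pos": [0,25.8,0],"yaw": 0,"jaw": 20},
  {"delta_pos": [0,29.3,0],"yaw": 0,"jaw": 20},
  {"delta_pos": [0,31,0],"yaw": 0,"jaw": 20},
])

```text
clock: 19.35
eef_pos: [491.0, -368.2, 240.9]
tcp_rot: [3.141, 0.001, -0.002]
contact_force: [0.7, 0.9, -1.6]
opening: 0.378
grasp_force: 29.3
```

Run:
```python
from m import *
for c in ("top","scene"):
    p,d,w=cloud(c); rep("hot",w,at(w,489,-369,90,74,82))
s=r.sense(); print(s["eef_pos"],s["opening"],s["contact_force"])
```

```text
hot 705 mean [ 493.8 -349.7] z 78.2 rect [ 488.7 -369. ] [119.4 117.5] 3.3 circ [ 488.9 -370.6] 81.4
hot 742 mean [ 493.8 -366.3] z 77.5 rect [ 491.  -366.1] [124.5 122.2] 3.3 circ [ 490.  -367.8] 83.1
[ 491.21634653 -367.15046189  240.66515646] 0.37765723436166915 [ 0.14539268  0.61432435 -0.97317493]
```

Request:
play_rows([
  {"delta_pos": [-0.1,0.1,0.5],"yaw": 0,"jaw": 20},
  {"delta_pos": [-0.1,0.1,2],"yaw": 0,"jaw": 20},
  {"delta_pos": [-0.1,0.1,4.2],"yaw": 0,"jaw": 20},
  {"delta_pos": [-0.1,0.1,6.4],"yaw": 0,"jaw": 20},
  {"delta_pos": [-0.1,0.1,8],"yaw": 0,"jaw": 20},
  {"delta_pos": [-0.1,0.1,8.8],"yaw": 0,"jaw": 20},
  {"delta_pos": [-0.1,0.1,9.1],"yaw": 0,"jaw": 20},
  {"delta_pos": [-0.1,0.1,9.2],"yaw": 0,"jaw": 20},
])

```text
clock: 20.25
eef_pos: [491.0, -365.9, 148.7]
tcp_rot: [-3.141, 0.0, 0.001]
contact_force: [0.4, 0.3, -0.7]
opening: 0.375
grasp_force: 29.4
```

Request:
play_rows([
  {"delta_pos": [0,0,0.15],"yaw": 0,"jaw": 20},
  {"delta_pos": [0,0,0.3],"yaw": 0,"jaw": 20},
  {"delta_pos": [0,0,0.4],"yaw": 0,"jaw": 20},
  {"delta_pos": [0,0,0.5],"yaw": 0,"jaw": 20},
  {"delta_pos": [0,0,0.6],"yaw": 0,"jaw": 20},
  {"delta_pos": [0,0,0.65],"yaw": 0,"jaw": 20},
  {"delta_pos": [0,0,0.7],"yaw": 0,"jaw": 20},
  {"delta_pos": [0,0,0.7],"yaw": 0,"jaw": 20},
])

```text
clock: 21.05
eef_pos: [490.9, -366.4, 141.8]
tcp_rot: [3.142, -0.0, -0.0]
contact_force: [-0.2, -0.3, -1.8]
opening: 0.377
grasp_force: 29.5
```

Request:
play_rows([
  {"delta_pos": [0,0,0.05],"yaw": 0,"jaw": 20},
  {"delta_pos": [0,0,0.1],"yaw": 0,"jaw": 20},
  {"delta_pos": [0,0,0.15],"yaw": 0,"jaw": 20},
  {"delta_pos": [0,0,0.15],"yaw": 0,"jaw": 20},
  {"delta_pos": [0,0,0.15],"yaw": 0,"jaw": 36},
  {"delta_pos": [0,0,0.1],"yaw": 0,"jaw": 42},
  {"delta_pos": [0,0,0.1],"yaw": 0,"jaw": 60},
  {"delta_pos": [0,0,0.1],"yaw": 0,"jaw": 80},
])

```text
clock: 21.85
eef_pos: [490.9, -366.4, 140.7]
tcp_rot: [-3.142, -0.0, 0.0]
contact_force: [-0.5, -0.9, 0.3]
opening: 0.746
grasp_force: 0.0
```

Request:
play_rows([
  {"delta_pos": [0,0,0],"yaw": 0,"jaw": 80},
  {"delta_pos": [0,0,-1],"yaw": 0,"jaw": 80},
  {"delta_pos": [0,0,-3],"yaw": 0,"jaw": 80},
  {"delta_pos": [0,0,-6],"yaw": 0,"jaw": 80},
  {"delta_pos": [0,-2,-9],"yaw": 0,"jaw": 80},
  {"delta_pos": [1,-6,-10],"yaw": 0,"jaw": 80},
  {"delta_pos": [2,-10.5,-10],"yaw": 0,"jaw": 80},
  {"delta_pos": [3,-15,-10],"yaw": 0,"jaw": 80},
])

```text
clock: 22.65
eef_pos: [521.3, -215.3, 242.2]
tcp_rot: [3.141, -0.002, -0.001]
contact_force: [0.3, -0.0, 0.1]
opening: 0.799
grasp_force: 0.0
```

Run:
```python
from m import *
for c in ("top","scene"):
    p,d,w=cloud(c); rep("red",w,at(w,490,-368,45,164,176)); rep("yel",w,at(w,520,-136,45,132,145)); rep("blue",w,at(w,597,102,45,96,110));rep("stir",w,at(w,486,363,75,43,53)&(p.astype(int).min(-1)>130))
s=r.sense(); print(s["eef_pos"],s["opening"],s["contact_force"])
```

```text
red few 0
yel 89 mean [ 518.7 -138.6] z 136.5 rect [ 519.4 -139.2] [31.  31.6] 45.7 circ [ 519.3 -138.4] 17.1
blue 87 mean [593.1  99.3] z 102.7 rect [592.9  99.3] [31.9 32. ] 67.5 circ [593.1  98.9] 16.7
stir 782 mean [483.7 361.4] z 48.4 rect [483.9 361.3] [106.4 108.5] 45.0 circ [483.2 362.6] 56.4
red 58 mean [ 492.5 -363.4] z 168.8 rect [ 492.2 -365.7] [29.7 31.8] 7.8 circ [ 492.7 -363.5] 18.1
yel 67 mean [ 523.4 -135.1] z 136.1 rect [ 522.7 -135.2] [31.5 30.7] 37.8 circ [ 521.9 -135.2] 17.6
blue 86 mean [598.9 103.5] z 102.0 rect [597.9 103.6] [31.  33.6] 26.1 circ [597.3 103. ] 17.5
stir 771 mean [488.8 363.8] z 47.8 rect [487.3 363.6] [109.8 109. ] 32.9 circ [487.4 364.6] 57.2
[ 521.66798034 -211.94323922  241.74796183] 0.8014725552047663 [-0.36007085 -0.33780394  0.30261629]
```

Request:
play_rows([
  {"delta_pos": [1,-4.3,0],"yaw": 0,"jaw": 80},
  {"delta_pos": [2,-8.6,0],"yaw": 0,"jaw": 80},
  {"delta_pos": [3.1,-13,0],"yaw": 0,"jaw": 80},
  {"delta_pos": [4.1,-17.4,1],"yaw": 0,"jaw": 80},
  {"delta_pos": [5.2,-21.8,2.5],"yaw": 0,"jaw": 80},
  {"delta_pos": [6.2,-26.2,4.5],"yaw": 0,"jaw": 80},
  {"delta_pos": [7.1,-30,6.5],"yaw": 0,"jaw": 80},
  {"delta_pos": [7.5,-31.7,8.5],"yaw": 0,"jaw": 80},
])

```text
clock: 23.55
eef_pos: [596.9, 103.4, 155.7]
tcp_rot: [-3.141, -0.001, 0.002]
contact_force: [-0.6, -0.2, -0.3]
opening: 0.804
grasp_force: 0.0
```

Request:
play_rows([
  {"delta_pos": [0,0,0],"yaw": 0,"jaw": 80},
  {"delta_pos": [0,0,1],"yaw": 0,"jaw": 80},
  {"delta_pos": [0,0,2.5],"yaw": 0,"jaw": 80},
  {"delta_pos": [0,0,3.8],"yaw": 0,"jaw": 80},
  {"delta_pos": [0,0,4],"yaw": 0,"jaw": 80},
  {"delta_pos": [0,0,4],"yaw": 0,"jaw": 80},
  {"delta_pos": [0,0,4],"yaw": 0,"jaw": 80},
  {"delta_pos": [0,0,4],"yaw": 0,"jaw": 80},
])

```text
clock: 24.35
eef_pos: [596.3, 100.5, 116.4]
tcp_rot: [-3.141, -0.001, -0.0]
contact_force: [0.7, -0.0, -0.0]
opening: 0.801
grasp_force: 0.0
```

Request:
play_rows([
  {"delta_pos": [0,0,1.5],"yaw": 0,"jaw": 80},
  {"delta_pos": [0,0,3],"yaw": 0,"jaw": 80},
  {"delta_pos": [0,0,4],"yaw": 0,"jaw": 70},
  {"delta_pos": [0,0,4],"yaw": 0,"jaw": 55},
  {"delta_pos": [0,0,4],"yaw": 0,"jaw": 45},
  {"delta_pos": [0,0,4],"yaw": 0,"jaw": 40},
  {"delta_pos": [0,0,4],"yaw": 0,"jaw": 30},
  {"delta_pos": [0,0,4],"yaw": 0,"jaw": 20},
])

```text
clock: 25.15
eef_pos: [596.3, 100.8, 76.3]
tcp_rot: [-3.141, -0.001, 0.0]
contact_force: [-0.6, 1.0, 1.1]
opening: 0.375
grasp_force: 29.3
```

Request:
play_rows([
  {"delta_pos": [0,0,0],"yaw": 0,"jaw": 20},
  {"delta_pos": [0,0,-0.3],"yaw": 0,"jaw": 20},
  {"delta_pos": [0,0,-1.2],"yaw": 0,"jaw": 20},
  {"delta_pos": [0,0,-3],"yaw": 0,"jaw": 20},
  {"delta_pos": [0,0,-5.5],"yaw": 0,"jaw": 20},
  {"delta_pos": [-0.4,-1,-8.5],"yaw": 0,"jaw": 20},
  {"delta_pos": [-1.5,-3.5,-11],"yaw": 0,"jaw": 20},
  {"delta_pos": [-3,-7,-12],"yaw": 0,"jaw": 20},
])

```text
clock: 25.95
eef_pos: [567.3, 170.5, 199.2]
tcp_rot: [-3.141, -0.004, -0.002]
contact_force: [1.0, 0.2, -0.5]
opening: 0.378
grasp_force: 29.4
```

Request:
play_rows([
  {"delta_pos": [-1.7,-4,0],"yaw": 0,"jaw": 20},
  {"delta_pos": [-3.4,-8.1,0],"yaw": 0,"jaw": 20},
  {"delta_pos": [-5.1,-12.2,0],"yaw": 0,"jaw": 20},
  {"delta_pos": [-6.7,-16,0],"yaw": 0,"jaw": 20},
  {"delta_pos": [-7.8,-18.5,0],"yaw": 0,"jaw": 20},
  {"delta_pos": [-8.05,-19.2,1],"yaw": 0,"jaw": 20},
  {"delta_pos": [-8.05,-19.2,3],"yaw": 0,"jaw": 20},
  {"delta_pos": [-8.05,-19.2,4.5],"yaw": 0,"jaw": 20},
])

```text
clock: 26.75
eef_pos: [485.1, 362.0, 149.7]
tcp_rot: [3.141, 0.0, 0.001]
contact_force: [-0.4, -0.3, -1.1]
opening: 0.379
grasp_force: 29.5
```

Request:
play_rows([
  {"delta_pos": [0,0,1],"yaw": 0,"jaw": 20},
  {"delta_pos": [0,0,1.8],"yaw": 0,"jaw": 20},
  {"delta_pos": [0,0,2.3],"yaw": 0,"jaw": 20},
  {"delta_pos": [0,0,2.7],"yaw": 0,"jaw": 20},
  {"delta_pos": [0,0,3.0],"yaw": 0,"jaw": 20},
  {"delta_pos": [0,0,3.2],"yaw": 0,"jaw": 20},
  {"delta_pos": [0,0,3.2],"yaw": 0,"jaw": 20},
  {"delta_pos": [0,0,3.2],"yaw": 0,"jaw": 20},
])

```text
clock: 27.55
eef_pos: [485.5, 362.8, 119.0]
tcp_rot: [-3.141, -0.0, 0.0]
contact_force: [0.1, 0.6, -0.6]
opening: 0.374
grasp_force: 29.5
```

Run:
```python
from m import *
p,d,w=cloud("scene"); save("g7.png",cv2.resize(p[140:300,390:570],None,fx=3,fy=3)); s=r.sense(); print(s["eef_pos"],s["contact_force"])
```

```text
[485.46678373 362.79248795 119.06806896] [-0.39588458  0.6530475  -1.83401499]
```

View pics/g7.png

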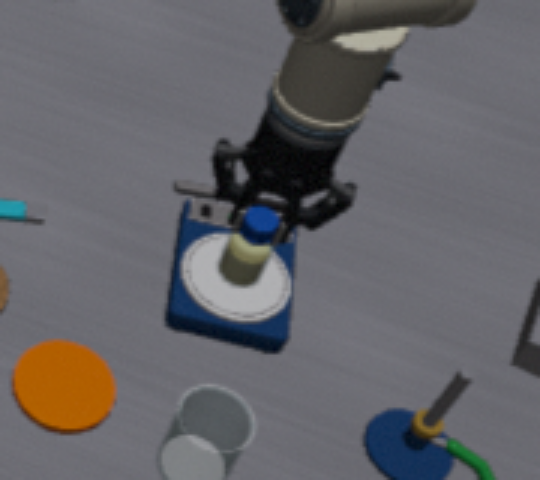

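Centred above the plate, about 7 mm up.

Request:
play_rows([
  {"delta_pos": [0,0,0.15],"yaw": 0,"jaw": 20},
  {"delta_pos": [0,0,0.3],"yaw": 0,"jaw": 20},
  {"delta_pos": [0,0,0.4],"yaw": 0,"jaw": 20},
  {"delta_pos": [0,0,0.5],"yaw": 0,"jaw": 20},
  {"delta_pos": [0,0,0.6],"yaw": 0,"jaw": 20},
  {"delta_pos": [0,0,0.65],"yaw": 0,"jaw": 20},
  {"delta_pos": [0,0,0.7],"yaw": 0,"jaw": 20},
  {"delta_pos": [0,0,0.7],"yaw": 0,"jaw": 20},
])

```text
clock: 28.4
eef_pos: [485.5, 362.7, 112.3]
tcp_rot: [-3.141, -0.0, 0.0]
contact_force: [-1.9, 0.4, 4.9]
opening: 0.377
grasp_force: 30.0
```

Request:
play_rows([
  {"delta_pos": [0,0,0.05],"yaw": 0,"jaw": 20},
  {"delta_pos": [0,0,0.1],"yaw": 0,"jaw": 20},
  {"delta_pos": [0,0,0.1],"yaw": 0,"jaw": 20},
  {"delta_pos": [0,0,0.1],"yaw": 0,"jaw": 20},
  {"delta_pos": [0,0,0.1],"yaw": 0,"jaw": 36},
  {"delta_pos": [0,0,0.05],"yaw": 0,"jaw": 42},
  {"delta_pos": [0,0,0.05],"yaw": 0,"jaw": 60},
  {"delta_pos": [0,0,0.05],"yaw": 0,"jaw": 80},
])

```text
clock: 29.2
eef_pos: [485.3, 362.6, 111.1]
tcp_rot: [3.142, 0.0, -0.0]
contact_force: [-0.3, 0.6, -1.1]
opening: 0.749
grasp_force: 0.0
```

Request:
play_rows([
  {"delta_pos": [0,0,0],"yaw": 0,"jaw": 80},
  {"delta_pos": [0,0,-1],"yaw": 0,"jaw": 80},
  {"delta_pos": [0,0,-3],"yaw": 0,"jaw": 80},
  {"delta_pos": [0,0,-6],"yaw": 0,"jaw": 80},
  {"delta_pos": [0,0,-9],"yaw": 0,"jaw": 80},
  {"delta_pos": [-1,3,-12],"yaw": 0,"jaw": 80},
  {"delta_pos": [-2,7,-12],"yaw": 0,"jaw": 80},
  {"delta_pos": [-3,10,-12],"yaw": 0,"jaw": 80},
])

```text
clock: 30.0
eef_pos: [455.3, 261.5, 233.0]
tcp_rot: [-3.141, -0.002, 0.0]
contact_force: [-0.4, 0.4, -0.1]
opening: 0.797
grasp_force: 0.0
```

Run:
```python
from m import *
for c in ("top","scene"):
    p,d,w=cloud(c); rep("red",w,at(w,490,-368,45,164,176)); rep("hot",w,at(w,489,-369,90,74,82)); rep("yel",w,at(w,520,-136,45,132,145)); rep("blue",w,at(w,486,363,45,134,147));rep("stir",w,at(w,486,363,75,43,53)&(p.astype(int).min(-1)>130))
save("g8.png",p)
s=r.sense(); print(s["eef_pos"],s["opening"],s["contact_force"])
```

```text
red 98 mean [ 489.1 -367.3] z 169.1 rect [ 489.5 -367.7] [30.4 31.4] 37.3 circ [ 489.5 -367.8] 17.2
hot 1022 mean [ 487.  -368.6] z 78.2 rect [ 488.6 -370.7] [119.9 120.3] 3.8 circ [ 488.4 -370.7] 81.8
yel 89 mean [ 518.5 -138.2] z 136.8 rect [ 517.9 -137.7] [31.3 31.4] 0.2 circ [ 519.1 -138.4] 17.1
blue few 0
stir 160 mean [516.2 340.2] z 48.4 rect [517.1 339.9] [85.7 30.5] 55.5 circ [512.  343.4] 42.8
red 57 mean [ 492.1 -364.1] z 168.3 rect [ 493.4 -364. ] [31.5 30.4] 28.3 circ [ 491.8 -363.1] 17.6
hot 570 mean [ 502.  -359.8] z 77.6 rect [ 490.9 -367.5] [123.1 121.9] 3.7 circ [ 489.7 -366.1] 82.8
yel 65 mean [ 523.4 -134.3] z 136.5 rect [ 522.8 -133.8] [32.7 29.3] 58.0 circ [ 522.6 -134.2] 17.8
blue 82 mean [486.8 364.5] z 138.4 rect [486.7 364.1] [30.5 30.7] 70.4 circ [487.1 364.3] 16.7
stir 523 mean [498.3 362.7] z 48.0 rect [492.  362.9] [107.9 102.8] 86.9 circ [487.6 362.8] 55.9
[453.97707205 259.67369611 232.13603057] 0.7945356174477819 [-0.65619731 -0.45379461  0.48673068]
```

View pics/g8.png

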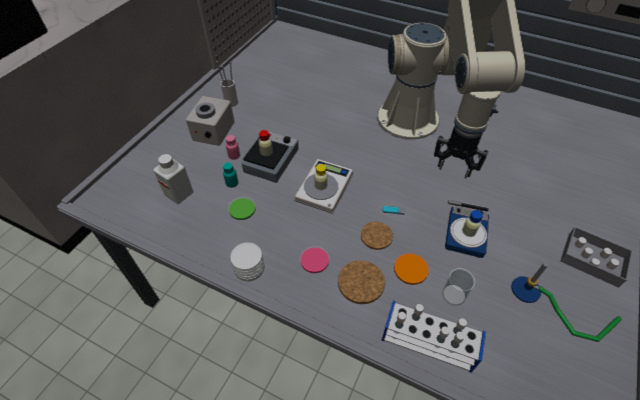

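All three bottles stand within about 4 mm of their plate centres: red on the hot plate (265,143), yellow on the balance (321,178) and blue on the stirrer (474,222).

```bash
python3 -c "
from rig import r
print(r.sign_off())"
```

```text
the job is handed in; nothing more can be done
None
```

The job is handed in, with no verdict returned: the blue-capped bottle stands on the stirrer, the red on the hot plate and the yellow on the balance, each upright, let go and measured within about 4 mm of its plate's middle.

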